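Take the chuck key out of the wood lathe and park it in the tool rail

TASK

Someone has left the chuck key standing in the lathe's chuck, so the lathe must not be started. Draw the key out and park it in the wide, empty notch of the wooden tool rail, hanging upright with its red body resting on the rail and its neck well inside the notch. Do not drop the key onto the bench, and leave the other tools and things where they are.

Things in the scene. Friction and masses are not known exactly. Their poses are not given: they have to be found in the camera images.
- key_grip (a point): Chuck key (loose, 140 mm, about 0.3 kg), centre of its red body 24 x 24 x 60 mm: hold it here. z: up the key to its top; y: along its cross bar, 10 mm thick, 114 mm long, at z +16 mm; the body's flats face x and y. It starts with its drive in the chuck's socket, leaning 36 to 42 degrees from vertical (slack in the socket), top towards the robot
- key_neck (a point): On the key's axis 30 mm below key_grip, where the underside of the red body meets the round neck (12 mm thick, 44 mm long); same axes. The neck ends below at a collar 24 mm across, 12 mm high. When parked, this point lies level with the rail's top, inside the notch
- key_tip (a point): End of the key's 10 mm square drive (24 mm long, below the collar), on its axis 110 mm below key_grip; same axes
- socket (a point): Mouth of the square key socket (11.6 mm wide, 26 mm deep) in the rim of the lathe's steel chuck, 90 mm across, 50 mm long, on a fixed spindle 170 mm above the bench. z points straight out of the socket, up and towards the robot, 35 degrees from vertical; y along the spindle. The square drive is 24 mm deep in it at the start. The lathe never moves
- headstock (a point): Centre of the top of the lathe's blue headstock, 235 mm above the bench; it is 140 mm deep (x) and 155 mm long (y, along the spindle) and begins 50 mm from the socket. On the socket's other side (-y) are a wooden blank 56 mm thick, a tool rest (top 169 mm above the bench) and the tailstock (top 230 mm), which ends 350 mm from the socket
- notch (a point): Seat of the wide notch in the wooden tool rail, on the rail's top face 135 mm above the bench. z up; x points into the notch: the key's neck enters sideways along +x. Notch 17 mm wide, back wall 6.5 mm beyond this point, mouth at the rail's front edge 30 mm before it, flared to 41 mm over the first 12 mm. Collar and red body are too wide for it. The rail never moves
- rail_mid (a point): Middle of the rail's length, on its top face, 95 mm to -y of the notch; same axes. The rail is 70 mm deep (x), 310 mm long (y), 14 mm thick and open below, save for its end boards and a low back board 28 mm beyond the line of the notch seats. It has three narrow notches (12 mm), too small for the key, 110, 160 and 210 mm to -y of the wide one
- screwdriver: Loose yellow screwdriver hanging in a narrow notch of the rail 110 mm to -y of the wide one; origin where handle meets shaft, at the rail's top; handle 28 mm thick, 85 mm up. Leave it
- bradawl: Loose wooden-handled bradawl in the notch 160 mm to -y; origin where handle meets shaft; handle 26 mm thick, 75 mm up. Leave it
- spanner: Loose steel spanner 170 mm long lying on the bench; origin under its middle. Leave it
- wax_tin: Loose brass-coloured tin 72 mm across, 45 mm high, on the bench; origin under its centre. Leave it
- offcut: Loose wooden offcut 110 x 50 x 30 mm on the bench; origin under its centre. Leave it
- flowerpot: Loose clay pot 84 mm across, 75 mm high, on the bench; origin under its centre. Leave it
- hammer: Loose hammer 220 mm long lying on the bench; origin under its middle. Leave it
Things that resemble listed ones, but are neither listed nor needed, are in the scene too. Leave any turquoise look-alike of the part that bears key_grip alone.

How it is judged:
By the outcome, as a careful person would: the job done as asked, in the order asked, and still so for the second after the job is handed in, with the robot touching nothing.
It also fails if it takes over 51 s, if anything falls off the work surface, if the arm or the gripper's body presses on something with over 40 N, if the wrist force passes 120 N, or if a joint passes its speed limit or range.

ROBOT

A 6-joint arm with a two-finger parallel gripper is mounted at the origin on the work surface. World frame = base frame: x ahead of the robot, y to its left, z up, the work surface at z = 0. Lengths are in m, angles in degrees, forces in N, time in s.
With the tool pointing down it reaches from about 0.3 to 0.75 m from the base axis. Payload 8.5 kg.
Tool frame: the origin (TCP) lies on the centre line of the jaws, within the pads' length; the fingertips stand 14 mm ahead of it and the grasp point (between the pads) lies 5 mm behind it; z points along the fingers, x is the direction in which the jaws open and shut, and the axes are right-handed (so a half turn about z gives the same grasp; the last joint's range is limited). The gripper opens to 85 mm and grips with 20 to 120 N. Pads are 22 mm wide; open, the fingers measure 114 mm over their backs; the gripper's body (76 mm by 85 mm) begins 54 mm behind the grasp point. The pads swing forward as they close: fully open they stand 13 mm farther back than shut.
Start: joints at [-77.366, 21.807, 74.336, -0, 83.858, -12.336], TCP at [0.232, -0.499, 0.245] pointing down, gripper open.
Joint ranges: [-178.18, 178.18], [-50.72, 133.34], [12.68, 142.11], [-81.47, 261.47], [9.98, 163.14], [-165.26, 165.26]. Speed limits (degrees/s): [136.94, 136.94, 180, 180, 180, 180].

INTERFACE

Orientations are given as a 3x3 rotation matrix whose columns are the frame's x, y, z axes.
In Python, from rig import * gives the robot as it stands.
- The arm moves only by the shell command python3 -m crank 'ROWS' [FORCE]. ROWS is JSON, one flat list of numbers, 7 for each row, row after row: the turn, a rotation vector about the world's x, y, z in rad, then the shift along the world's x, y, z in m, then the opening in per cent of the stroke, from 0 (shut) to 100 (fully open). A call has 1 to 20 rows; each row shifts and turns the commanded pose from where the row before left it; what a row does not reach is not made up. A row lasts 1/10 s, in which the tool goes at most 50 mm and 8.59 degrees, less where a joint would pass 70% of its speed; a pose out of reach is approached as far as the arm can. A call is refused whole if a number of a shift passes 0.05 or a number of a turn 0.15, either way. A call with a gripper value outside its range is refused whole. The fingers move at their own pace and stop on an object; FORCE is the grip in N (left out, the last holds). Time passes only in rows, so rows that do not move let the fingers close. It gives the time, the measured TCP pose, the force and the opening at its end, in the units of the state.
- observe(): the state, without advancing time (a new reading comes with each control period).
- get_image(name): name is "side" or "top" or "wrist"; returns a dict with "frame" (400x640x3 uint8, red, green, blue), "fov_y" (degrees; the focal length in pixels is half the picture's height over the tangent of half this angle, whatever the lens; pixels are square), "cx", "cy" (the principal point, pixels), "k1" (the pictures are not rectified: a ray, as slopes to the right and down, at radius r is drawn at 1 + k1 r^2 times it, then the intrinsics apply), "world_to_cam" (4x4, takes a point from world to camera coordinates). Camera axes: x right, y up, looking along -z (the intrinsics and any distortion apply to the point x, -y, -z); pixel columns grow to the right and rows downward; lengths in m; the calibration is good to about 2 mm. A picture is of the moment at which its call begins. There is no depth.
- close_job(): hands the job in, once; it reports no verdict.
The state is a dict: "time_s": time; "q": joint angles; "qvel": joint speeds; "joint_efforts": joint torques, N m; "position": TCP position; "tool_rot": TCP orientation; "ft_force": force on the tool from outside, world axes, zero at the start; "wrist_torque": the same for the moment, N m; "grip_width": finger opening in m.
Only numpy, scipy, OpenCV 4.12 (cv2) and the standard library are available. Lean on these libraries where they do the work, as an engineer would, in place of code of your own. Each camera call takes 0.05 s, during which the arm holds its last target. There are 200 camera calls.

## Working session

There is one attempt and no reset: what is moved stays moved. The work goes in short steps, Python scripts to look and compute and a shell command to move; the robot and the scene stay as the last step left them, time stands still between calls to the robot, and variables do not carry over. Pictures are saved under pics/ and viewed, about 8 in all and at most 12, crops included, and the job is handed in when it is done.

```bash
ls; mkdir -p pics; cat > h.py <<'E'
from rig import *
import numpy as np, cv2
def K(im):
    h=im['frame'].shape[0]; f=h/2/np.tan(np.radians(im['fov_y']/2)); return f
def proj(im,P):
    P=np.atleast_2d(P); M=np.array(im['world_to_cam']); c=P@M[:3,:3].T+M[:3,3]
    s=np.c_[c[:,0]/-c[:,2],-c[:,1]/-c[:,2]]; r2=(s**2).sum(1,keepdims=True)
    return s*(1+im['k1']*r2)*K(im)+[im['cx'],im['cy']]
def ray(im,uv):
    M=np.array(im['world_to_cam']); d=(np.array(uv,float)-[im['cx'],im['cy']])/K(im); s=d.copy()
    for _ in range(30): s=d/(1+im['k1']*(s@s))
    R=M[:3,:3]; v=R.T@np.array([s[0],-s[1],-1]); return -R.T@M[:3,3], v/np.linalg.norm(v)
def atz(im,uv,z):
    o,v=ray(im,uv); return o+v*(z-o[2])/v[2]
def tri(a,ua,b,ub):
    o1,v1=ray(a,ua); o2,v2=ray(b,ub)
    t=np.linalg.lstsq(np.c_[v1,-v2],o2-o1,rcond=None)[0]
    p,q=o1+v1*t[0],o2+v2*t[1]; return (p+q)/2, np.linalg.norm(p-q)
def save(im,n,crop=None,s=1):
    f=im['frame'][:,:,::-1]
    if crop: x0,y0,x1,y1=crop; f=f[y0:y1,x0:x1]
    cv2.imwrite('pics/'+n+'.png',cv2.resize(f,None,fx=s,fy=s,interpolation=cv2.INTER_CUBIC))
E
python3 - <<'E'
from h import *
import pickle
for n in ['side','top']:
    im=get_image(n); save(im,n); pickle.dump(im,open(n+'.pkl','wb')); M=np.array(im['world_to_cam'])
    print(n,im['fov_y'],im['k1'],-M[:3,:3].T@M[:3,3])
s=observe();print(s['time_s'],s['position'],s['tool_rot'],s['grip_width'],s['ft_force'])
E
```

```text
pics
side 55.50864093030952 0.02941115229336607 [ 0.30640468 -0.85334663  0.93707288]
top 45.20207205140851 0.021752780858277247 [ 0.20100698 -0.03788556  1.74698589]
0.1 [ 0.23212053 -0.49836619  0.24478046] [[ 4.22152799e-01 -9.06524641e-01 -2.97596381e-04]
 [-9.06523820e-01 -4.22152826e-01  1.24675463e-03]
 [-1.25584495e-03 -2.56542751e-04 -9.99999179e-01]] 0.0852895797577388 [ 1.08656325 -0.45481224 -0.1391934 ]
```

View pics/side.png

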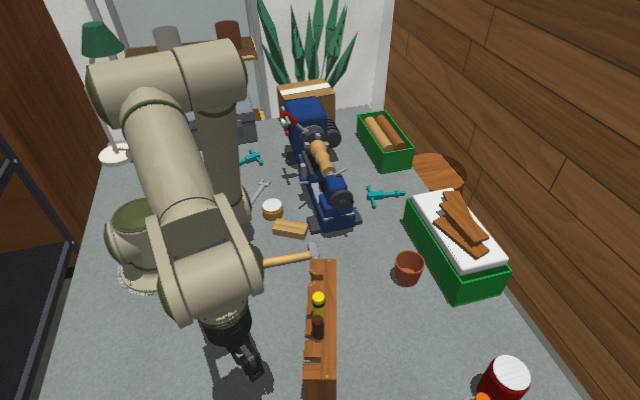

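View pics/top.png

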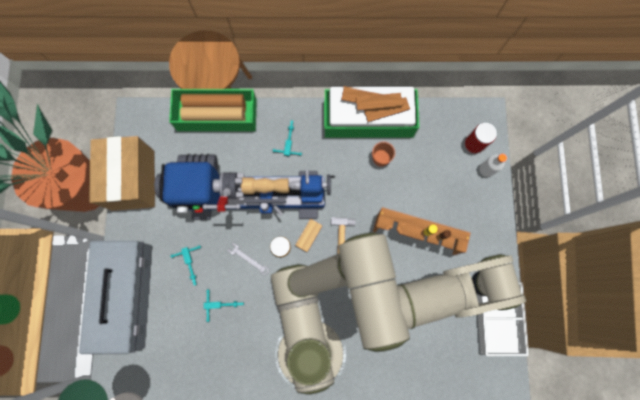

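The side picture shows the lathe at (320,150), with the red key near (288,122). The rail is at (320,330) with yellow and dark handles. The top picture has the red body near (222,204) and the rail at (422,230). There are turquoise look-alikes at (288,143), (187,262) and (220,304). The red one in the chuck is the key. I'll confirm it in enlarged crops.

```bash
python3 - <<'E'
from h import *
import pickle
t=pickle.load(open('top.pkl','rb'));s=pickle.load(open('side.pkl','rb'))
def c(im,x0,y0,w,h,k): return cv2.resize(im['frame'][y0:y0+h,x0:x0+w,::-1],None,fx=k,fy=k,interpolation=cv2.INTER_CUBIC)
a=np.hstack([c(t,180,170,80,60,5),c(s,260,80,80,60,5)])
b=np.hstack([c(t,370,200,114,60,3.5)[:210,:399],c(s,290,250,57,60,3.5)])
b=np.hstack([c(t,365,205,80,60,5),c(s,285,250,80,60,5)])
cv2.imwrite('pics/m1.png',np.vstack([a,b]))
for z,uv in [(.235,(190,184)),(.135,(378,222)),(.135,(468,250))]: print(atz(t,uv,z))
E
```

```text
[0.55183538 0.38351403 0.235     ]
[ 0.442702   -0.23119789  0.135     ]
[ 0.34797771 -0.53000893  0.135     ]
```

View pics/m1.png

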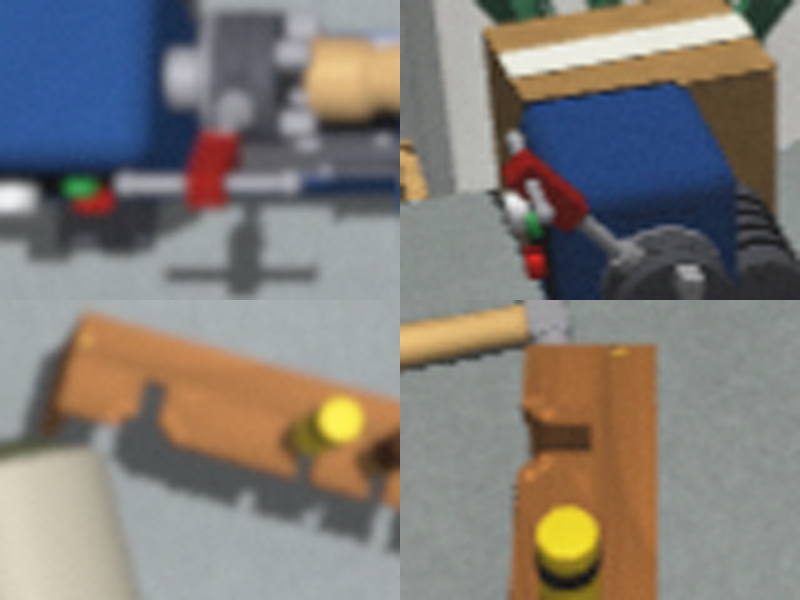

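```bash
python3 - <<'E'
from h import *
import pickle
t=pickle.load(open('top.pkl','rb'));s=pickle.load(open('side.pkl','rb'))
T=lambda x,y,o:np.array([x/5+o[0],y/5+o[1]])-.4
tk=(180,170);sk=(260,80);tr=(365,205);sr=(285,250)
L,e1=tri(t,T(120,183,tk),s,T(114,142,sk));R,e2=tri(t,T(297,183,tk),s,T(143,208,sk))
print('bar',L,e1,R,e2,np.linalg.norm(L-R))
B,e=tri(t,T(214,170,tk),s,T(146,190,sk));print('body',B,e)
C,e=tri(t,T(235,105,tk),s,T(233,248,sk));print('collar',C,e)
print('notch back top',atz(t,T(153,84,tr),.135),'side',atz(s,T(190,137,sr),.135), tri(t,T(153,84,tr),s,T(190,137,sr)))
for n,im,a in [('t',t,[T(85,15,tr),(469,235)]),('s',s,[T(257,45,sr),(336,398)]),('sfront',s,[T(125,45,sr),(304,398)])]:
    p=[atz(im,x,.135) for x in a];d=p[0]-p[1];print(n,p,np.degrees(np.arctan2(d[0],d[1])),np.linalg.norm(d))
E
```

```text
bar [0.46949195 0.32560532 0.27862004] 0.0032425071755487617 [0.46791631 0.21410247 0.2911106 ] 0.0016379213895314638 0.11221132173855483
body [0.47964221 0.26951448 0.27096219] 0.0021615550741821607
collar [0.53525725 0.26922213 0.21516797] 0.0017272885575341864
notch back top [ 0.4447229 -0.2895637  0.135    ] side [ 0.4432835 -0.2924446  0.135    ] (array([ 0.4445413 , -0.29005332,  0.13166249]), np.float64(0.0013573404987296974))
t [array([ 0.49227221, -0.24469781,  0.135     ]), array([ 0.39837597, -0.53656829,  0.135     ])] 17.83325092388078 0.3066021539168497
s [array([ 0.49275147, -0.24542692,  0.135     ]), array([ 0.39450181, -0.57597663,  0.135     ])] 16.55358782059384 0.34484214666817364
sfront [array([ 0.42530167, -0.22620597,  0.135     ]), array([ 0.33374935, -0.55893889,  0.135     ])] 15.38437809456344 0.3450985722022955
```

Measured:
- **Key:** bar centre (.469,.270,.285) and body centre (.479,.270,.272), leaning about 39°. The implied socket mouth height is .207, which matches .17+.045·cos35.
- **Notch:** seat near (.438,-.289), rail yaw about -16°.

Moving to a pre-grasp on the key axis.

```bash
python3 -m crank '[0,0,0,0,0,0.04,100, 0,0,0,0,0,0.04,100, 0,0,0,0,0,0.04,100, 0,0,0.1418,0.011,0.04,0,100, 0,0,0.1418,0.011,0.04,0,100, 0,0,0.1418,0.011,0.04,0,100, 0,0,0.1418,0.011,0.04,0,100, 0,0,0.1418,0.011,0.04,0,100, 0,0,0.1418,0.011,0.04,0,100, 0,0,0.1418,0.011,0.04,0,100, 0,0,0.1418,0.011,0.04,0,100, 0,0,0,0.011,0.04,0,100, 0,0,0,0.011,0.04,0,100, 0,0,0,0.011,0.04,0,100, 0,0,0,0.011,0.04,0,100, 0,0,0,0.011,0.04,0,100, 0,0,0,0.011,0.04,0,100, 0,0,0,0.011,0.04,0,100, 0,0,0,0.011,0.04,0,100, 0,0,0,0.011,0.04,0,100]' 60
python3 -m crank '[0,-0.1135,0,0,0.015,0,100, 0,-0.1135,0,0,0.015,0,100, 0,-0.1135,0,0,0.015,0,100, 0,-0.1135,0,0,0.015,0,100, 0,-0.1135,0,0,0.015,0,100, 0,-0.1135,0,0,0.013,0,100, 0,0,0,0,0,0,100, 0,0,0,0,0,0,100]'
python3 - <<'E'
from h import *
import pickle
s=observe();print(s['position'],s['tool_rot'],s['q'])
im=get_image('wrist');pickle.dump(im,open('w1.pkl','wb'))
t=get_image('top');pickle.dump(t,open('t2.pkl','wb'))
print(proj(im,[[.4788,.27,.2725],[.4688,.27+.057,.2849],[.4688,.27-.057,.2849],[.46,.27,.296]]))
save(im,'w1')
E
```

```text
time_s: 2.1
position: [0.4191, 0.1833, 0.3651]
tool_rot: [[1.0, -0.0, -0.0], [-0.0, -1.0, -0.0], [-0.0, 0.0, -1.0]]
ft_force: [1.1, -0.2, -0.5]
grip_width: 0.0854
time_s: 2.9
position: [0.4189, 0.2695, 0.3652]
tool_rot: [[0.778, 0.0, 0.628], [0.0, -1.0, 0.0], [0.628, 0.0, -0.778]]
ft_force: [-0.8, -0.5, 0.3]
grip_width: 0.0854
[0.41886891 0.26947841 0.36515678] [[ 7.78472817e-01  3.19746535e-04  6.27678238e-01]
 [ 3.28598674e-04 -9.99999941e-01  1.01869678e-04]
 [ 6.27678233e-01  1.26951461e-04 -7.78472876e-01]] [ 27.28836748   1.28458224  90.24876483 -20.65179022  54.65474661
  34.1612458 ]
[[311.31676745 195.29254145]
 [308.89750371 116.51500269]
 [311.44600312 277.53075495]
 [309.367379   211.32129505]]
```

View pics/w1.png

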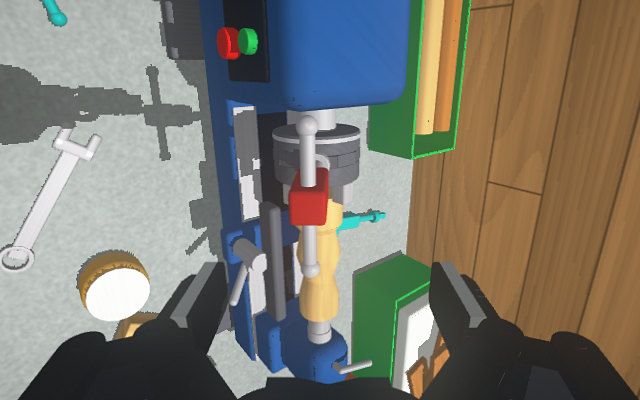

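The wrist view shows the red body at (309,198). The bar ends at about (308,117) and (311,278) match the predicted (309,117) and (311,278). Going in and closing.

```bash
python3 -m crank '[0,0,0,0,0,-0.0187,100, 0,0,0,0.0157,0,-0.0195,100, 0,0,0,0.0157,0,-0.0195,100, 0,0,0,0.0157,0,-0.0195,100, 0,0,0,0.0157,0,-0.0195,100, 0,0,0,0,0,0,100, 0,0,0,0,0,0,60]' 80
python3 - <<'E'
from h import *
im=get_image('wrist');s=get_image('side')
a=cv2.resize(im['frame'][80:330,170:490],None,fx=1.6,fy=1.6);b=cv2.resize(s['frame'][85:165,240:320],(400,400),interpolation=cv2.INTER_CUBIC)
cv2.imwrite('pics/m2.png',np.hstack([a[:,:400+0],b])[:,:,::-1])
E
```

```text
time_s: 3.7
position: [0.4825, 0.2688, 0.269]
tool_rot: [[0.777, -0.002, 0.629], [-0.002, -1.0, -0.001], [0.629, -0.0, -0.777]]
ft_force: [-0.7, -1.2, 0.8]
grip_width: 0.073
```

View pics/m2.png

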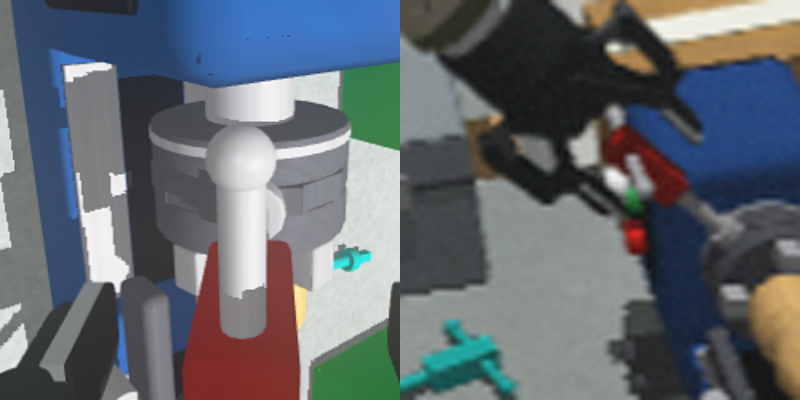

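The jaws straddle the red body centrally in both views: wrist crop at (240,330), side crop at (645,165). Closing, then checking the force.

```bash
python3 -m crank '[0,0,0,0,0,0,35, 0,0,0,0,0,0,32, 0,0,0,0,0,0,0, 0,0,0,0,0,0,0, 0,0,0,0,0,0,0, 0,0,0,0,0,0,0, 0,0,0,0,0,0,0, 0,0,0,0,0,0,0]' 80
```

```text
time_s: 4.6
position: [0.4819, 0.2696, 0.2697]
tool_rot: [[0.776, -0.0, 0.631], [-0.001, -1.0, 0.001], [0.631, -0.001, -0.776]]
ft_force: [-5.0, -0.3, 6.3]
grip_width: 0.0233
```

```bash
python3 -m crank '[0,0,0,-0.0029,0,0.0041,0, 0,0,0,-0.0029,0,0.0041,0, 0,0,0,-0.0029,0,0.0041,0, 0,0,0,-0.0029,0,0.0041,0]'
python3 -m crank '[0,0,0,-0.0029,0,0.0041,0, 0,0,0,-0.0029,0,0.0041,0, 0,0,0,-0.0058,0,0.0082,0, 0,0,0,-0.0058,0,0.0082,0, 0,0,0,-0.0115,0,0.0164,0, 0,0,0,-0.0115,0,0.0164,0]'
```

```text
time_s: 5.0
position: [0.4698, 0.2693, 0.2849]
tool_rot: [[0.778, -0.001, 0.629], [-0.001, -1.0, -0.0], [0.629, -0.0, -0.778]]
ft_force: [0.7, -0.2, -3.0]
grip_width: 0.023
time_s: 5.6
position: [0.4291, 0.2693, 0.3433]
tool_rot: [[0.777, -0.001, 0.629], [-0.001, -1.0, 0.0], [0.629, -0.0, -0.777]]
ft_force: [0.0, 0.7, -2.5]
grip_width: 0.0231
```

The key is out. The wrist carries about 2.5–3 N, which is the key's weight. Raising it, uprighting it and travelling to a point high in front of the notch.

```bash
python3 -m crank '[0,0,0,-0.01,0,0.03,0, 0,0.1134,0,-0.01,0,0.01,0, 0,0.1134,0,-0.01,0,0,0, 0,0.1134,0,-0.01,0,0,0, 0,0.1134,0,-0.01,0,0,0, 0,0.1134,0,-0.008,0,0,0, 0,0.1134,0,0,-0.0385,0,0, 0,0,0,0,-0.0385,0,0, 0,0,0,0,-0.0385,0,0, 0,0,0,0,-0.0385,0,0, 0,0,-0.072,0,-0.0385,0,0, 0,0,-0.072,0,-0.0385,0,0, 0,0,-0.072,0,-0.0385,0,0, 0,0,-0.072,0,-0.0385,0,0, 0,0,0,0,-0.0385,0,0, 0,0,0,0,-0.0385,0,0, 0,0,0,0,-0.0385,0,0, 0,0,0,0,-0.0385,0,0, 0,0,0,0,-0.0385,0,0, 0,0,0,0,-0.0385,0,0]'
python3 -m crank '[0,0,0,0,0,-0.03,0, 0,0,0,0,0,-0.03,0, 0,0,0,0,0,-0.03,0, 0,0,0,0,0,0,0, 0,0,0,0,0,0,0]'
python3 - <<'E'
from h import *
import pickle
D={n:get_image(n) for n in ['wrist','side','top']};pickle.dump(D,open('D3.pkl','wb'))
s=observe();print(s['position'],s['tool_rot'])
c=lambda im,x0,y0,w,h,k: cv2.resize(im['frame'][y0:y0+h,x0:x0+w],None,fx=k,fy=k,interpolation=cv2.INTER_CUBIC)
p=np.array(s['position']);q=proj(D['side'],p)[0];print(q, proj(D['wrist'],[[.438,-.289,.135],p]))
x0,y0=int(q[0])-50,int(q[1])-40;print(x0,y0)
cv2.imwrite('pics/m3.png',np.vstack([np.hstack([c(D['side'],x0,y0,100,125,4)[:,:400],np.vstack([c(D['side'],285,250,80,100,4),np.zeros((100,320,3),np.uint8)])])])[:,:,::-1]); save(D['wrist'],'w3')
E
```

```text
time_s: 7.6
position: [0.3716, -0.2709, 0.3832]
tool_rot: [[0.959, -0.284, 0.002], [-0.284, -0.959, -0.001], [0.002, 0.001, -1.0]]
ft_force: [1.6, -0.2, -3.0]
grip_width: 0.0233
time_s: 8.1
position: [0.3722, -0.2697, 0.2938]
tool_rot: [[0.959, -0.284, 0.001], [-0.284, -0.959, -0.001], [0.002, 0.001, -1.0]]
ft_force: [0.1, -0.5, -3.0]
grip_width: 0.0232
[ 0.37240275 -0.26995561  0.29426873] [[ 0.95872448 -0.28432321  0.00277021]
 [-0.28431529 -0.95872635 -0.00293245]
 [ 0.00348964  0.0020238  -0.99999186]]
[288.6729506 234.1854661] [[409.84659772 175.62310113]
 [329.41570038 284.7033815 ]]
238 194
```

View pics/m3.png

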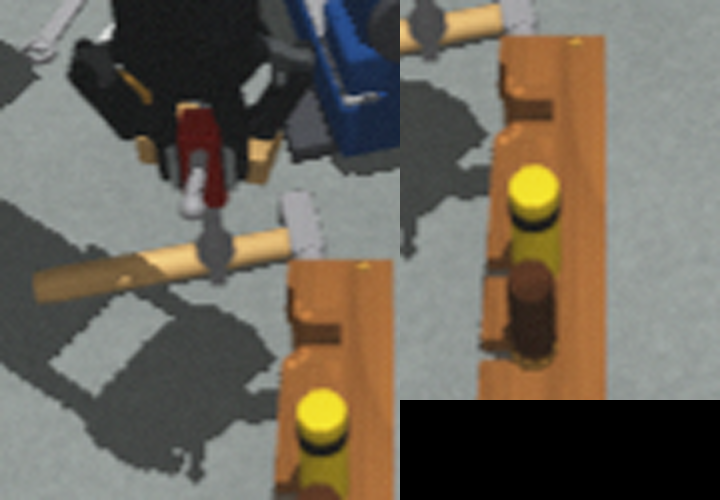

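View pics/w3.png

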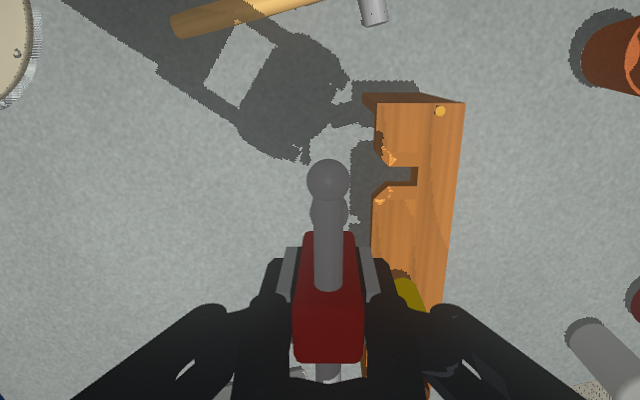

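```bash
python3 - <<'E'
from h import *
import pickle
D=pickle.load(open('D3.pkl','rb'));w,s,t=D['wrist'],D['side'],D['top']
p=np.array([.3722,-.2699,.294])
for dz in (.005,.002,-.002): print(dz,[proj(s,p+[0,0,dz-k])[0].round(1) for k in (-.03,.03,.08,.086,.110)])
P={n:atz(w,uv,.135) for n,uv in dict(BL=(466,103),FL=(377,103),F2=(372,240),B2=(443,300),wall=(418,176),wl=(418,167),wr=(418,185),ml=(398,167),mr=(398,185)).items()}
for n in P: print(n,P[n].round(4))
for a,b in (('BL','B2'),('FL','F2'),('BL','FL'),('wl','ml'),('wr','mr')):
    d=P[a]-P[b];print(a,b,np.degrees(np.arctan2(d[1],d[0])),np.linalg.norm(d))
print(np.linalg.norm(P['wl']-P['wr']))
def cal(c,k): return
ws=atz(s,(285+(553-400)/4,250+112/4),.135);print('side wall',ws)
# top-view cross-check now unoccluded?
cv2.imwrite('pics/t3.png',cv2.resize(t['frame'][195:275,360:480,::-1],None,fx=6,fy=6,interpolation=cv2.INTER_CUBIC))
E
```

```text
0.005 [array([287.4, 223.6]), array([289.4, 241.5]), array([291. , 255.3]), array([291.2, 256.9]), array([291.9, 263.1])]
0.002 [array([287.5, 224.5]), array([289.5, 242.4]), array([291.1, 256.1]), array([291.2, 257.7]), array([291.9, 263.8])]
-0.002 [array([287.6, 225.8]), array([289.6, 243.5]), array([291.2, 257.1]), array([291.4, 258.7]), array([292.1, 264.8])]
BL [ 0.4933 -0.2432  0.135 ]
FL [ 0.4259 -0.2235  0.135 ]
F2 [ 0.3929 -0.3381  0.135 ]
B2 [ 0.4424 -0.4193  0.135 ]
wall [ 0.4445 -0.2913  0.135 ]
wl [ 0.4461 -0.2836  0.135 ]
wr [ 0.4429 -0.2991  0.135 ]
ml [ 0.4301 -0.2789  0.135 ]
mr [ 0.4266 -0.2943  0.135 ]
BL B2 73.89325404187825 0.18337709206742656
FL F2 73.928714863367 0.11931484342076538
BL FL -16.29606557696507 0.07023429567436092
wl ml -16.443721796333154 0.01668661273574125
wr mr -16.480053357813194 0.016973474237763644
0.01580350123515927
side wall [ 0.44407824 -0.29583774  0.135     ]
```

View pics/t3.png

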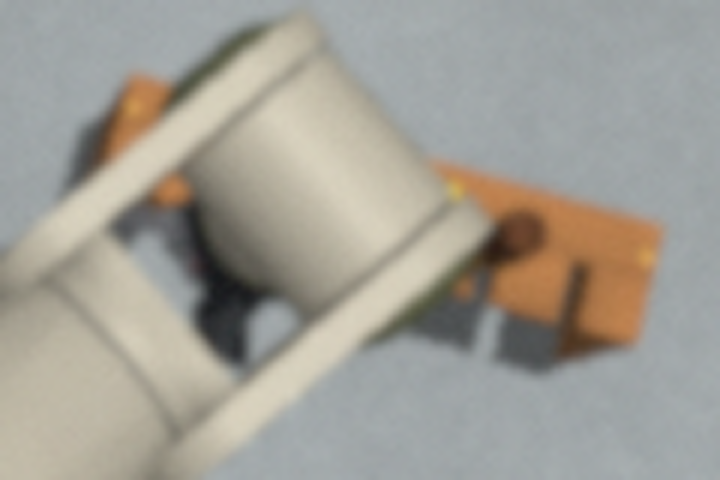

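The wrist view gives a seat of (.438,-.2895) at yaw -16.3°. The rail depth comes out at 70.2 mm, and the seat derived from the corner agrees to under 1 mm. No board stands above the rail. In the side view the key hangs vertical, with its grip point about 1 mm below the TCP. Descending in front of the notch.

```bash
python3 -m crank '[0,0,0,-0.0012,0,-0.0305,0, 0,0,0,0,0,-0.0305,0, 0,0,0,0,0,-0.0305,0, 0,0,0,0,0,-0.0305,0, 0,0,0,0,0,0,0, 0,0,0,0,0,0,0]'
python3 - <<'E'
from h import *
s=observe();p=np.array(s['position']);im=get_image('side')
d=np.array([.438,-.2895])-p[:2];print(p,d,np.array([[.960,-.279],[.279,.960]])@d)
for dz in (.005,0,-.005): print(dz,[proj(im,p+[0,0,dz-k])[0].round(1) for k in (.03,.074,.086,.110)])
save(im,'s4',(255,230,355,330),6)
E
```

```text
time_s: 8.85
position: [0.3713, -0.2702, 0.1719]
tool_rot: [[0.959, -0.284, 0.002], [-0.284, -0.959, -0.002], [0.002, 0.001, -1.0]]
ft_force: [-0.5, -0.4, -2.0]
grip_width: 0.0231
[ 0.37134997 -0.27020703  0.1718678 ] [ 0.06665003 -0.01929297] [6.93667701e-02 7.41091894e-05]
0.005 [array([292.7, 273.6]), array([293.9, 283.9]), array([294.2, 286.5]), array([294.8, 291.8])]
0 [array([292.9, 274.8]), array([294., 285.]), array([294.3, 287.6]), array([294.9, 292.8])]
-0.005 [array([293., 276.]), array([294.1, 286.1]), array([294.4, 288.7]), array([295. , 293.9])]
```

View pics/s4.png

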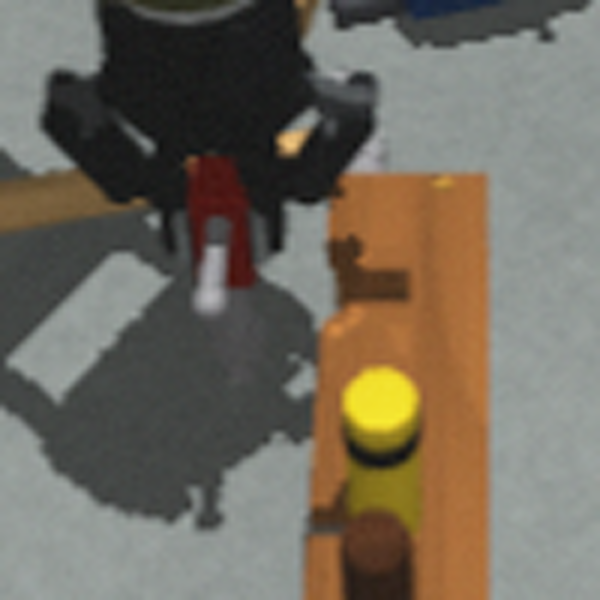

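The key hangs upright in front of the notch, with its body foot at crop (235,285) and the notch at (372,285). The remaining move is 69.4 mm in, with under 0.1 mm lateral offset. Inserting in stages.

```bash
python3 -m crank '[0,0,0,0.0144,-0.0042,0,0, 0,0,0,0.0144,-0.0042,0,0, 0,0,0,0.0096,-0.0028,0,0, 0,0,0,0.0048,-0.0014,0,0, 0,0,0,0,0,0,0]'
python3 -m crank '[0,0,0,0.0048,-0.0014,0,0, 0,0,0,0.0048,-0.0014,0,0, 0,0,0,0.0048,-0.0014,0,0, 0,0,0,0.0048,-0.0014,0,0, 0,0,0,0.0038,-0.0011,0,0, 0,0,0,0,0,0,0]'
python3 - <<'E'
from h import *
s=observe();p=np.array(s['position']);im=get_image('side')
d=np.array([.438,-.2895])-p[:2];print(p,np.array([[.960,-.279],[.279,.960]])@d)
save(im,'s5',(275,230,375,330),6)
E
```

```text
time_s: 9.4
position: [0.4144, -0.2824, 0.171]
tool_rot: [[0.959, -0.284, 0.001], [-0.284, -0.959, -0.001], [0.001, 0.001, -1.0]]
ft_force: [-0.5, -0.2, -2.7]
grip_width: 0.023
time_s: 10.0
position: [0.4374, -0.289, 0.1703]
tool_rot: [[0.959, -0.284, 0.001], [-0.284, -0.959, -0.0], [0.001, 0.0, -1.0]]
ft_force: [-0.7, 0.2, -2.0]
grip_width: 0.0231
[ 0.43739494 -0.28902741  0.17032684] [ 0.00071271 -0.00028488]
```

View pics/s5.png

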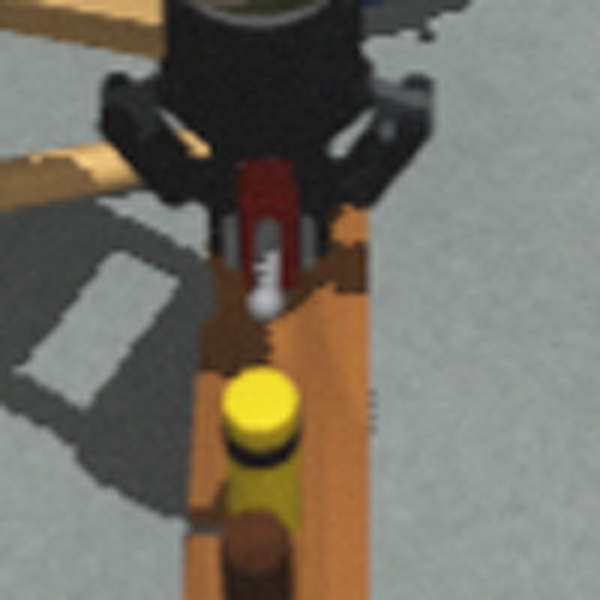

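No contact force, and the key is at the seat. Lowering gently until the rail takes the load.

```bash
python3 -m crank '[0,0,0,0.0005,-0.0003,-0.001,0, 0,0,0,0,0,-0.001,0, 0,0,0,0,0,-0.001,0, 0,0,0,0,0,0,0]'
python3 -m crank '[0,0,0,0,0,-0.001,0, 0,0,0,0,0,0,0]'
```

```text
time_s: 10.45
position: [0.4373, -0.2891, 0.1673]
tool_rot: [[0.959, -0.285, 0.0], [-0.285, -0.959, 0.0], [0.0, -0.0, -1.0]]
ft_force: [-0.3, -1.0, -3.7]
grip_width: 0.0229
time_s: 10.65
position: [0.4374, -0.2891, 0.1663]
tool_rot: [[0.959, -0.285, 0.0], [-0.285, -0.959, -0.0], [0.0, -0.0, -1.0]]
ft_force: [-0.1, -0.7, -3.0]
grip_width: 0.0233
```

```bash
python3 -m crank '[0,0,0,0.0006,-0.0003,-0.001,0, 0,0,0,0,0,0,0]'
python3 -m crank '[0,0,0,0,0,-0.001,0, 0,0,0,0,0,0,0]'
python3 -m crank '[0,0,0,0,0,-0.001,0, 0,0,0,0,0,0,0]'
```

```text
time_s: 10.85
position: [0.4381, -0.2895, 0.1653]
tool_rot: [[0.959, -0.285, 0.0], [-0.285, -0.959, -0.0], [0.0, -0.0, -1.0]]
ft_force: [-0.6, -0.4, -2.7]
grip_width: 0.0229
time_s: 11.05
position: [0.438, -0.2894, 0.1643]
tool_rot: [[0.959, -0.285, 0.0], [-0.285, -0.959, -0.0], [0.0, -0.0, -1.0]]
ft_force: [0.3, 0.3, -2.8]
grip_width: 0.0231
time_s: 11.25
position: [0.438, -0.2894, 0.1633]
tool_rot: [[0.959, -0.285, 0.0], [-0.285, -0.959, -0.0], [0.0, -0.0, -1.0]]
ft_force: [-0.3, 0.4, -2.6]
grip_width: 0.0233
```

```bash
python3 -m crank '[0,0,0,0,0,-0.001,0, 0,0,0,0,0,0,0]'
python3 -m crank '[0,0,0,0,0,-0.001,0, 0,0,0,0,0,0,0]'
python3 -m crank '[0,0,0,0,0,-0.001,0, 0,0,0,0,0,0,0]'
```

```text
time_s: 11.45
position: [0.438, -0.2894, 0.1623]
tool_rot: [[0.959, -0.285, 0.0], [-0.285, -0.959, 0.0], [0.0, -0.0, -1.0]]
ft_force: [0.5, 0.1, -3.7]
grip_width: 0.0233
time_s: 11.65
position: [0.4381, -0.2895, 0.1614]
tool_rot: [[0.959, -0.285, 0.001], [-0.285, -0.959, -0.0], [0.001, 0.0, -1.0]]
ft_force: [-0.5, 0.8, -2.5]
grip_width: 0.023
time_s: 11.85
position: [0.4381, -0.2895, 0.1612]
tool_rot: [[0.959, -0.285, 0.001], [-0.285, -0.959, -0.001], [0.001, 0.001, -1.0]]
ft_force: [-1.9, 1.7, 5.3]
grip_width: 0.0233
```

Contact: the rail took about 8 N at TCP z = .161, which puts the body's underside at .135. Releasing and looking before I retreat.

```bash
python3 -m crank '[0,0,0,0,0,0,32, 0,0,0,0,0,0,40, 0,0,0,0,0,0,60, 0,0,0,0,0,0,70, 0,0,0,0,0,0,70, 0,0,0,0,0,0,70]' 20
python3 -m crank '[0,0,0,0,0,0.015,70, 0,0,0,0,0,0.03,70, 0,0,0,0,0,0.04,70, 0,0,0,0,0,0.04,70, 0,0,0,0,0,0.04,70, 0,0,0,-0.03,0.01,0.02,70, 0,0,0,-0.04,0.01,0,70, 0,0,0,-0.04,0.01,0,70, 0,0,0,0,0,0,70]'
python3 - <<'E'
from h import *
import pickle
D={n:get_image(n) for n in ['wrist','side']};pickle.dump(D,open('D6.pkl','wb'))
c=lambda im,x0,y0,w,h,k: cv2.resize(im['frame'][y0:y0+h,x0:x0+w],None,fx=k,fy=k,interpolation=cv2.INTER_CUBIC)
cv2.imwrite('pics/m6.png',np.hstack([c(D['side'],275,230,80,100,5),c(D['wrist'],300,30,200,250,2)])[:,:,::-1])
n=np.array([.438,-.2895,.135])
for m in D: print(m,[proj(D[m],n+[0,0,z])[0].round(1) for z in (0,.046,.06)])
E
```

```text
time_s: 12.45
position: [0.4381, -0.2895, 0.1604]
tool_rot: [[0.959, -0.285, 0.001], [-0.285, -0.959, -0.0], [0.001, 0.0, -1.0]]
ft_force: [-0.2, 0.0, 0.2]
grip_width: 0.0594
time_s: 13.35
position: [0.3253, -0.2581, 0.3461]
tool_rot: [[0.958, -0.286, 0.001], [-0.286, -0.958, -0.001], [0.001, 0.001, -1.0]]
ft_force: [0.6, 0.0, 0.3]
grip_width: 0.06
wrist [array([448. , 158.5]), array([465. , 171.4]), array([471.2, 176.1])]
side [array([320.3, 276.5]), array([319.9, 265.4]), array([319.8, 261.8])]
```

View pics/m6.png

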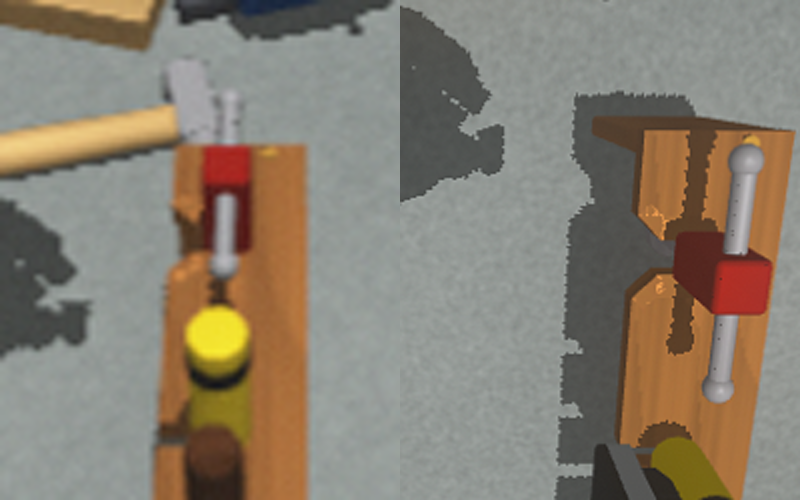

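The picture shows the key upright in the wide notch, with its top face at wrist pixel (472,174) against a predicted (471,176) for an upright, seated key. The red body rests on the rail, the screwdriver, bradawl and hammer are where they were, and the gripper is clear. Handing in.

```bash
python3 -c "
from rig import *
print(close_job())"
```

```text
the job is handed in; nothing more can be done
None
```

The chuck key is out of the chuck and parked in the wide notch of the tool rail, and the job is handed in. It took about 13.5 s of the 51 s allowed.

I gripped the red body from above along its lean and drew it out along the socket. After turning it upright, I slid it sideways into the notch and lowered it until the rail took its weight. Then I released it and backed off.

- **Last checks:** After release the wrist force was about zero. The final pictures show the key upright within about 1–2 mm of the seat, with its body on the rail and its neck in the notch. The screwdriver, bradawl and hammer look undisturbed. I did not look again at the spanner, tin, offcut and flowerpot, but the arm never went near them.
- **Disagreements:** My side-view estimate of how the key sat in the jaws was about 5 mm lower than the rail contact showed, so I lowered it slowly by force. An early top-view estimate of the rail's angle was 1–2° off, and I replaced it with the wrist camera's -16.3°.

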